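# Weigh-sort valve castings by feel and hang the sound ones

## Task

The brass valve castings look alike, but some are porous inside: lift each by its blue tab and feel its weight; 450 g or more is sound, less is porous (within 50 g of that it may go either way). Hang every sound one by its wire loop on the rack, one to a hook, and stand every porous one upright in the red reject bin; once all are sorted, push the orange lot slide away from you until it is fully against its far stop. Leave the other things on the bench alone.

Things in the scene. Friction and masses are not known exactly. Their poses are not given: they have to be found in the camera images.
- casting_a: Brass valve casting standing in a wire hanger; may be absent (None). Origin: centre of its underside, z up. Base disc 48 mm across and 16 mm high, 38 mm column to z = 48 mm, cross pipe 56 mm long along x at z = 31 mm; steel cap bar to z = 53 mm, 52 mm along y. The hanger above it is told under casting_b. Weighs 200 to 700 g.
- casting_b: Same as casting_a. Hanger on each: loop of 6 mm wire in the y-z plane, clear inside 40 mm wide and from z = 53 to 103 mm (that wire underside rests on the hook); above its middle a blue grip tab 12 mm thick (x), 28 mm wide (y), z = 108 to 150 mm, pinched across its thickness. Half a turn about z looks the same. May be absent.
- casting_c: Another casting like casting_a and casting_b, with the same hanger, sizes and origin; sound or porous; may be absent (None).
- casting_d: Another casting like casting_a and casting_b, with the same hanger, sizes and origin; sound or porous; may be absent (None).
- casting_e: Another casting like casting_a and casting_b, with the same hanger, sizes and origin; sound or porous; may be absent (None).
- rack: Fixed yellow rack with five steel hooks in a row, 70 mm apart along its y axis. Origin on the table below the seat of the middle hook, hook3; its -x axis is the way the hooks point (their open ends). Crossbar 22 mm high at x = 70 to 86 mm, z = 151 to 173 mm, on two posts; base plate 12 mm high from x = 25 to 125 mm.
- hook1 (a point): Seat of hook 1: top of its 8 mm bar, 160 mm above the table, axes as the rack's. The bar runs from x = +74 mm (crossbar) to x = -12 mm, then slants up to its tip at x = -33 mm, whose top is 14 mm above the seat. A loop is put over the tip from the -x side and lowered.
- hook2 (a point): Seat of hook 2: top of its 8 mm bar, 160 mm above the table, axes as the rack's. The bar runs from x = +74 mm (crossbar) to x = -12 mm, then slants up to its tip at x = -33 mm, whose top is 14 mm above the seat. A loop is put over the tip from the -x side and lowered.
- hook3 (a point): Seat of hook 3: top of its 8 mm bar, 160 mm above the table, axes as the rack's. The bar runs from x = +74 mm (crossbar) to x = -12 mm, then slants up to its tip at x = -33 mm, whose top is 14 mm above the seat. A loop is put over the tip from the -x side and lowered.
- hook4 (a point): Seat of hook 4: top of its 8 mm bar, 160 mm above the table, axes as the rack's. The bar runs from x = +74 mm (crossbar) to x = -12 mm, then slants up to its tip at x = -33 mm, whose top is 14 mm above the seat. A loop is put over the tip from the -x side and lowered.
- hook5 (a point): Seat of hook 5: top of its 8 mm bar, 160 mm above the table, axes as the rack's. The bar runs from x = +74 mm (crossbar) to x = -12 mm, then slants up to its tip at x = -33 mm, whose top is 14 mm above the seat. A loop is put over the tip from the -x side and lowered.
- reject_bin: Open red reject bin, loose, 150 mm (x) by 270 mm (y), walls 4 mm thick and 55 mm high, floor 4 mm thick. Origin: centre of its underside, z up.
- lot_slide (a joint): Position of the orange grip of the lot slide, m; it starts near 0 (near the robot) and grows to 0.10 at the far end stop, the grip moving straight away from the robot.
- lot_slide_top (a point): Centre of the top of the orange grip of the lot slide (28 mm wide, 20 mm thick along its travel, 40 mm high, top 54 mm above the table), which stands on a low track at one side of the castings; point y axis = direction of travel.
- caliper: Digital caliper lying flat, 165 mm long; leave alone. Origin: centre of its underside.
- wrench: Steel wrench lying flat, 170 mm; leave alone. Origin: centre of its underside.
- plug_gauge: Steel plug gauge standing, 32 mm across, 100 mm high; leave alone. Origin: centre of its underside.
- ring_gauge: Dark ring gauge, 70 mm across, 18 mm high; leave alone. Origin: centre of its underside.
- elbow: Brass elbow fitting, 40 mm across, 50 mm high; leave alone. Origin: centre of its underside.

How it is judged:
On the way, in this order (a step that is already met when the one before it is completed fails the run):
1. every casting is sorted: it hangs on a hook with a weight over 3.9 N, or stands in the reject bin with a weight under 4.9 N ((((horizontal distance between casting_a and hook1 below 0.035 m or horizontal distance between casting_a and hook2 below 0.035 m or horizontal distance between casting_a and hook3 below 0.035 m or horizontal distance between casting_a and hook4 below 0.035 m or horizontal distance between casting_a and hook5 below 0.035 m) and contact force between casting_a and rack above 3.9 N and height (world z) of casting_a between 0.04 and 0.075 m and angle between casting_a's own z axis and vertical below 0.35 rad and linear speed of casting_a below 0.08 m/s) or (contact force between casting_a and reject_bin below 4.9 N and angle between casting_a's own z axis and vertical below 0.35 rad and x of casting_a in the frame of reject_bin between -0.075 and 0.075 m and y of casting_a in the frame of reject_bin between -0.135 and 0.135 m and z of casting_a in the frame of reject_bin between -0.005 and 0.045 m and linear speed of casting_a below 0.05 m/s)) and (((horizontal distance between casting_b and hook1 below 0.035 m or horizontal distance between casting_b and hook2 below 0.035 m or horizontal distance between casting_b and hook3 below 0.035 m or horizontal distance between casting_b and hook4 below 0.035 m or horizontal distance between casting_b and hook5 below 0.035 m) and contact force between casting_b and rack above 3.9 N and height (world z) of casting_b between 0.04 and 0.075 m and angle between casting_b's own z axis and vertical below 0.35 rad and linear speed of casting_b below 0.08 m/s) or (contact force between casting_b and reject_bin below 4.9 N and angle between casting_b's own z axis and vertical below 0.35 rad and x of casting_b in the frame of reject_bin between -0.075 and 0.075 m and y of casting_b in the frame of reject_bin between -0.135 and 0.135 m and z of casting_b in the frame of reject_bin between -0.005 and 0.045 m and linear speed of casting_b below 0.05 m/s)) and (((horizontal distance between casting_c and hook1 below 0.035 m or horizontal distance between casting_c and hook2 below 0.035 m or horizontal distance between casting_c and hook3 below 0.035 m or horizontal distance between casting_c and hook4 below 0.035 m or horizontal distance between casting_c and hook5 below 0.035 m) and contact force between casting_c and rack above 3.9 N and height (world z) of casting_c between 0.04 and 0.075 m and angle between casting_c's own z axis and vertical below 0.35 rad and linear speed of casting_c below 0.08 m/s) or (contact force between casting_c and reject_bin below 4.9 N and angle between casting_c's own z axis and vertical below 0.35 rad and x of casting_c in the frame of reject_bin between -0.075 and 0.075 m and y of casting_c in the frame of reject_bin between -0.135 and 0.135 m and z of casting_c in the frame of reject_bin between -0.005 and 0.045 m and linear speed of casting_c below 0.05 m/s)) and (((horizontal distance between casting_d and hook1 below 0.035 m or horizontal distance between casting_d and hook2 below 0.035 m or horizontal distance between casting_d and hook3 below 0.035 m or horizontal distance between casting_d and hook4 below 0.035 m or horizontal distance between casting_d and hook5 below 0.035 m) and contact force between casting_d and rack above 3.9 N and height (world z) of casting_d between 0.04 and 0.075 m and angle between casting_d's own z axis and vertical below 0.35 rad and linear speed of casting_d below 0.08 m/s) or (contact force between casting_d and reject_bin below 4.9 N and angle between casting_d's own z axis and vertical below 0.35 rad and x of casting_d in the frame of reject_bin between -0.075 and 0.075 m and y of casting_d in the frame of reject_bin between -0.135 and 0.135 m and z of casting_d in the frame of reject_bin between -0.005 and 0.045 m and linear speed of casting_d below 0.05 m/s)) and (((horizontal distance between casting_e and hook1 below 0.035 m or horizontal distance between casting_e and hook2 below 0.035 m or horizontal distance between casting_e and hook3 below 0.035 m or horizontal distance between casting_e and hook4 below 0.035 m or horizontal distance between casting_e and hook5 below 0.035 m) and contact force between casting_e and rack above 3.9 N and height (world z) of casting_e between 0.04 and 0.075 m and angle between casting_e's own z axis and vertical below 0.35 rad and linear speed of casting_e below 0.08 m/s) or (contact force between casting_e and reject_bin below 4.9 N and angle between casting_e's own z axis and vertical below 0.35 rad and x of casting_e in the frame of reject_bin between -0.075 and 0.075 m and y of casting_e in the frame of reject_bin between -0.135 and 0.135 m and z of casting_e in the frame of reject_bin between -0.005 and 0.045 m and linear speed of casting_e below 0.05 m/s))), for 0.3 s.
2. then the lot slide is pushed to its far stop (value of joint lot_slide above 0.094 m), for 0.2 s.
At the end, for the whole second after the job is handed in: Each casting hangs at rest by its loop on a hook if over 500 g, stands in the red bin if under 400 g, either if between; tilt under 0.35 rad, origin within 35 mm sideways of a hook seat or inside the bin; lot slide over 0.094 m (all of step 1 and value of joint lot_slide above 0.094 m); the robot touches nothing.
It fails at once if another thing on the bench (caliper, wrench, gauges or elbow) is moved by more than 50 mm (distance of any of caliper, wrench, plug_gauge, ring_gauge, elbow from where it was at the start of the episode above 0.05 m).
Of casting_a, casting_b, casting_c, casting_d, casting_e only 3 to 5 are there at a start; the rules pass over those that are not, and their reading is None.
At some moment in a run one of reject_bin may be knocked a few centimetres aside while the robot is not near it.
It also fails if it takes over 210 s, if anything falls off the work surface, if the arm or the gripper's body presses on something with over 40 N, if the wrist force passes 120 N, or if a joint passes its speed limit or range.

## Robot

A 7-joint arm with a two-finger parallel gripper is mounted at the origin on the work surface. World frame = base frame: x ahead of the robot, y to its left, z up, the work surface at z = 0. Lengths are in m, angles in rad, forces in N, time in s.
With the tool pointing down it reaches from about 0.4 to 0.85 m from the base axis. Payload 10.4 kg.
Tool frame: the origin (TCP) lies at the very end of the fingers, on their centre line; the grasp point (between the pads) lies 19 mm behind it; z points along the fingers, y is the line along which they close (so a half turn about z gives the same grasp; the last joint's range is limited). The gripper opens to 87 mm and grips with 3 to 60 N. Pads are 19 mm wide; open, the fingers measure 117 mm over their backs; the gripper's body (75 mm by 190 mm) begins 51 mm behind the grasp point.
Start: joints at [-0.023, 0.332, -0.065, 1.46, 0.022, 1.35, -0.088], TCP at [0.625, 0, 0.223] pointing down, gripper open.
Joint ranges: [-2.6, 2.6], [-0.5, 2.12], [-1.47, 1.34], [0.16, 2.42], [-1.27, 4.41], [0.06, 2.06], [-2.6, 2.6]. Speed limits (rad/s): [2.22, 2.22, 2.79, 2.79, 3.14, 3.14, 3.14].

## Interface

Orientations are given as a unit quaternion [x, y, z, w].
In Python, from bench import status, camera, order gives the robot as it stands.
- The arm moves only by the tool jog_arm, never from a script. Its argument "plan" is a list of rows, each a list of 7 numbers: the turn, a rotation vector about the tool's x, y, z in rad, then the shift along the tool's x, y, z in mm, then the opening, from -1 (shut) to 1 (fully open). A call has 1 to 12 rows; each row is the pose to reach, as a shift and turn from the pose commanded when the call began, along the tool's axes at that moment; what a row does not reach only later rows make up. A row lasts 1/10 s, in which the tool goes at most 50 mm and 8.59 degrees, less where a joint would pass 70% of its speed; a pose out of reach is approached as far as the arm can. A call with a gripper value outside its range is refused whole. The fingers move at their own pace and stop on an object; "squeeze" is the grip in N (left out, the last holds). Time passes only in rows, so rows that repeat a pose let the fingers close. It gives the time, the measured TCP pose, the force, the opening and the grip force at its end, in the units of the state.
- status.read_state(): the state, without advancing time (a new reading comes with each control period).
- camera(name): name is "scene" or "side" or "wrist"; returns a dict with "image" (400x640x3 uint8, red, green, blue), "z_map" (400x640 float32, m along the optical axis (not along the pixel's ray), 0 where there is no reading), "fx", "fy", "cx", "cy" (pixels), "world_from_camera" (4x4, takes a point from camera to world coordinates); the wrist camera has in their place "mount" (4x4, takes a point from camera to tool coordinates, whose origin is the TCP and whose axes are the flange's). Camera axes: x right, y down, z forward; pixel columns grow to the right and rows downward; lengths in m; the calibration is good to about 2 mm. A picture is of the moment at which its call begins: read the wrist's pose just before it.
- order.close_job(): hands the job in; it is judged then, once.
The state is a dict: "time": time; "joint_positions": joint angles; "joint_vel": joint speeds; "joint_torque": joint torques, N m; "ee_pos": TCP position; "eef_rot": TCP orientation; "ft_force": force on the tool from outside, world axes, zero at the start; "torque": the same for the moment, N m; "width": finger opening in m; "grip_force": force on a finger pad.
Only numpy, scipy, OpenCV 4.12 (cv2) and the standard library are available. Lean on these libraries where they do the work, as an engineer would, in place of code of your own. Each camera call takes 0.05 s, during which the arm holds its last target. There are 200 camera calls.

## Working session

There is one attempt and no reset: what is moved stays moved. The work goes in short steps, Python scripts to look and compute and a tool call to move; the robot and the scene stay as the last step left them, time stands still between calls to the robot, and variables do not carry over. Pictures are saved under pics/ and viewed, at most 14 in all, crops included, and the job is handed in when it is done.

Besides the shell and the picture viewer there is one more tool, called after "Request:" in YAML: its name, and indented under it one key for each argument. jog_arm: Moves the arm, as the interface text tells. Its arguments: {"type":"object","properties":{"plan":{"type":"array"},"squeeze":{"type":"number"}},"required":["plan"]}

```bash
mkdir -p pics; ls
cat > h.py <<'E'
import numpy as np, cv2
from bench import status, camera, order
from scipy.spatial.transform import Rotation as R
def snap(n):
    if n=='wrist': s=status.read_state()
    c=camera(n)
    if n=='wrist':
        T=np.eye(4);T[:3,:3]=R.from_quat(s['eef_rot']).as_matrix();T[:3,3]=s['ee_pos']
        c['world_from_camera']=T@c['mount']
    return c
def cloud(c):
    z=c['z_map'];v,u=np.mgrid[:400,:640]
    p=np.stack([(u-c['cx'])/c['fx']*z,(v-c['cy'])/c['fy']*z,z],-1)
    W=c['world_from_camera'];q=p@W[:3,:3].T+W[:3,3];q[z==0]=np.nan
    return q
def save(c,f): cv2.imwrite(f,c['image'][:,:,::-1])
E
python3 - <<'E'
from h import *
s=status.read_state();print({k:np.round(v,3).tolist() for k,v in s.items()})
for n in('scene','side'):
    c=snap(n);save(c,f'pics/{n}0.png');np.save(f'{n}0.npy',cloud(c));print(np.round(c['world_from_camera'],3))
E
```

```text
pics
{'time': 0.0, 'joint_positions': [-0.023, 0.333, -0.065, 1.461, 0.022, 1.35, -0.089], 'joint_vel': [0.002, -0.0, -0.001, 0.002, -0.001, -0.0, -0.0], 'joint_torque': [-0.0, -62.325, 0.024, -38.989, -0.061, 0.04, 0.0], 'ee_pos': [0.625, 0.0, 0.222], 'eef_rot': [0.707, 0.707, -0.001, -0.0], 'ft_force': [0.105, -0.412, 0.13], 'torque': [0.026, 0.043, 0.016], 'grip_force': 0.0, 'width': 0.087}
[[-0.804  0.469 -0.364  0.8  ]
 [ 0.594  0.635 -0.493  0.445]
 [-0.    -0.613 -0.79   0.816]
 [ 0.     0.     0.     1.   ]]
[[-0.736 -0.473  0.485 -0.157]
 [-0.677  0.526 -0.514  0.694]
 [-0.012 -0.707 -0.707  1.08 ]
 [ 0.     0.     0.     1.   ]]
```

View pics/scene0.png

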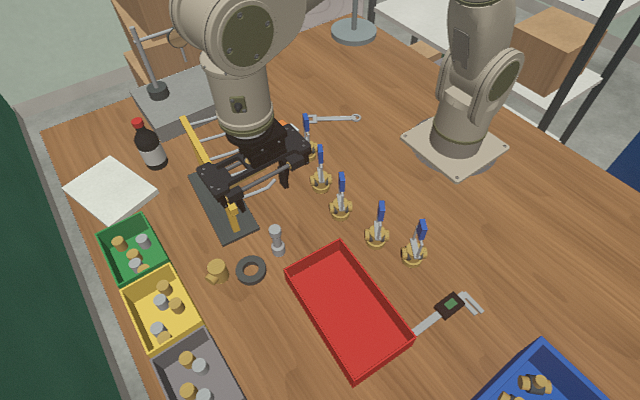

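View pics/side0.png

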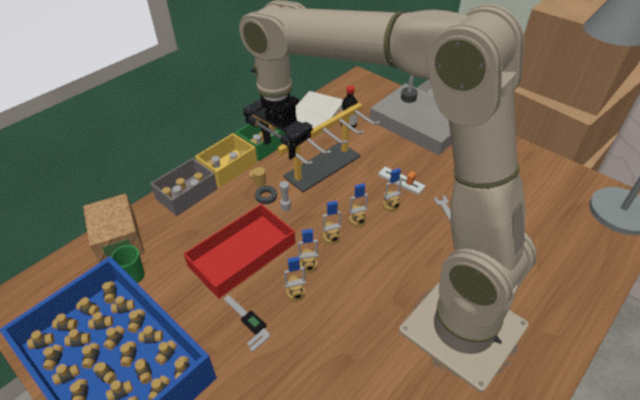

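Scene view: five castings in a row, with blue tabs near px (305,122), (320,155), (341,182), (381,212) and (421,230). The red bin is at (350,310) and the rack is under the gripper. Side view: tabs at (294,265) to (396,175), orange grip at (411,178).

```bash
cat > seg.py <<'E'
from h import *
def tabs(im,q):
    hsv=cv2.cvtColor(im,cv2.COLOR_RGB2HSV)
    m=((hsv[...,0]>105)&(hsv[...,0]<128)&(hsv[...,1]>140)&(hsv[...,2]>50)&(q[...,2]>.09)&(q[...,2]<.16)&(np.abs(q[...,1])<.6)).astype(np.uint8)
    n,l,st,_=cv2.connectedComponentsWithStats(m)
    out=[]
    for i in range(1,n):
        if st[i,4]<25: continue
        p=q[l==i]; 
        r=cv2.minAreaRect(p[:,:2].astype(np.float32)*1000)
        top=p[p[:,2]>p[:,2].max()-.006]
        out.append((st[i,:4],p.mean(0),p.min(0),p.max(0),r,top[:,:2].mean(0)))
    return out
E
python3 - <<'E'
from seg import *
np.set_printoptions(precision=4,suppress=True)
for n in('scene','side'):
    im=cv2.imread(f'pics/{n}0.png')[:,:,::-1].copy();q=np.load(f'{n}0.npy')
    print(n)
    for t in tabs(im,q): print(t[0],t[1],t[2][2],t[3][2],np.round(np.array([*t[4][0],*t[4][1],t[4][2]]),1),'top',t[5])
    h=cv2.cvtColor(im,cv2.COLOR_RGB2HSV)
    def rep(nm,m,z0,z1):
        m=m&(q[...,2]>z0)&(q[...,2]<z1);p=q[m]
        if len(p)<10: print(nm,len(p));return
        p=p[np.all(np.abs(p-np.median(p,0))<.3,1)]
        r=cv2.minAreaRect(p[:,:2].astype(np.float32)*1000);print(nm,len(p),np.median(p,0),np.round(np.array([*r[0],*r[1],r[2]]),1))
    red=((h[...,0]<6)|(h[...,0]>174))&(h[...,1]>170)
    rep('binrim',red,.045,.062); rep('binall',red,.0,.062)
    rep('orange',(h[...,0]>6)&(h[...,0]<15)&(h[...,1]>190)&(h[...,2]>180),.03,.06)
    rep('yellowbar',(h[...,0]>18)&(h[...,0]<28)&(h[...,1]>150),.14,.18)
# hooks from side: grey points with z 0.14-0.18
q=np.load('side0.npy');im=cv2.imread('pics/side0.png')[:,:,::-1].copy();h=cv2.cvtColor(im,cv2.COLOR_RGB2HSV)
cv2.imwrite('pics/crop1.png',cv2.resize(im[80:240,230:430,::-1],(800,640))[:600])
for (u,v) in [(411,178),(404,178),(390,172),(420,187)]: print(u,v,q[v,u],im[v,u])
E
```

```text
scene
[303 113   5   8] [ 0.3798 -0.2148  0.1499] 0.1467283698277173 0.15275346638896292 [ 378.8 -216.7   28.2    9.3   64.6] top [ 0.38   -0.2145]
[318 144   5  19] [ 0.4185 -0.0942  0.1416] 0.11376485142239112 0.15321993966207037 [417.5 -97.   24.8   9.7  58.7] top [ 0.4169 -0.0982]
[339 172   6  11] [0.4295 0.0034 0.1498] 0.1441813414496511 0.15353167764195286 [429.3   2.7  27.2   9.9  59.4] top [0.4294 0.0028]
[379 201   6  10] [0.4114 0.1198 0.1503] 0.14778003826134845 0.1534492635896062 [411.6 119.5  26.    9.5  54. ] top [0.4114 0.1198]
[420 219   7  12] [0.3741 0.2068 0.1501] 0.14740714712143765 0.1520247626999549 [374.8 207.3  27.    9.9  54. ] top [0.3741 0.2068]
[477 336 121  64] [0.4086 0.517  0.1103] 0.1062480676998927 0.11420356389234265 [437.7 545.5 174.9 108.8   0. ] top [0.4086 0.5172]
binrim 1131 [0.578  0.2394 0.0539] [577.7 213.  270.4 151.   85.9]
binall 9877 [0.5732 0.2233 0.0047] [567.3 205.8 286.3 170.8  86.1]
orange 0
yellowbar 101 [ 0.6702 -0.0592  0.1656] [ 661.6 -193.7  303.3   15.8   84.4]
side
[391 169   9  13] [ 0.3747 -0.2128  0.1348] 0.111768466051515
[... 461 characters left out ...]
.5] top [0.4077 0.1194]
[ 70 257 140 141] [0.5252 0.5221 0.1044] 0.09001201011168669 0.11327732154234416 [548.5 544.9 110.  402.8  90. ] top [0.5154 0.5144]
[289 258  10  13] [0.3696 0.2083 0.1353] 0.11248017272906163 0.15126822118428396 [371.  206.7  22.7  14.4  47.5] top [0.371  0.2069]
binrim 657 [0.5627 0.2239 0.0507] [576.9 212.1 272.3 156.7  86.3]
binall 4771 [0.5874 0.2132 0.0099] [576.  199.3 299.4 156.7  86.2]
orange 0
yellowbar 317 [ 0.6499 -0.2445  0.1655] [ 656.8 -212.4  340.9   20.3   84.6]
411 178 [ 0.3794 -0.3204  0.0453] [144  79  36]
404 178 [ 0.4128 -0.3372  0.013 ] [182 184 181]
390 172 [ 0.3856 -0.2022  0.1465] [114 122 132]
420 187 [ 0.3504 -0.3346  0.0149] [194 197 194]
```

View pics/crop1.png

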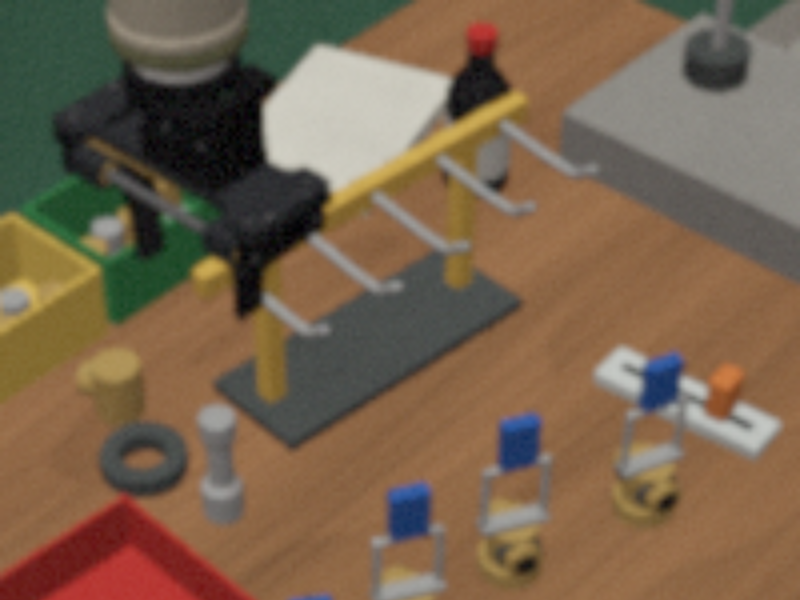

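Request:
jog_arm:
  plan:
    - [0,0,0,0,-50,-20,1]
    - [0,0,0,0,-90,-40,1]
    - [0,0,0,0,-135,-60,1]
    - [0,0,0,0,-175,-80,1]
    - [0,0,0,0,-175,-80,1]
    - [0,0,0,0,-175,-80,1]

```text
time: 0.7
ee_pos: [0.4499, -0.0, 0.3031]
eef_rot: [0.707, 0.707, 0.001, 0.001]
ft_force: [0.3, 0.4, -0.9]
width: 0.087
grip_force: 0.0
```

Run:
```python
from h import *
for n in('scene','side','wrist'):
    c=snap(n);save(c,f'pics/{n}1.png');np.save(f'{n}1.npy',cloud(c))
print(c['mount'].round(3),c['fx'],c['fy'],c['cx'],c['cy'])
s=status.read_state();print({k:np.round(v,3).tolist() for k,v in s.items()})
```

```text
[[ 0.    -0.962 -0.274  0.075]
 [ 1.     0.     0.001  0.   ]
 [-0.001 -0.274  0.962 -0.162]
 [ 0.     0.     0.     1.   ]] 287.10133635866634 287.10133635866634 320.1791157402645 199.2024920177478
{'time': 0.85, 'joint_positions': [-0.008, -0.082, -0.087, 1.759, -0.007, 1.466, -0.094], 'joint_vel': [-0.002, 0.01, -0.003, -0.002, 0.001, 0.003, -0.001], 'joint_torque': [0.048, -35.442, 0.056, -39.955, -0.064, 0.061, 0.0], 'ee_pos': [0.45, -0.0, 0.301], 'eef_rot': [0.707, 0.707, -0.001, -0.001], 'ft_force': [0.511, -0.355, 0.167], 'torque': [-0.023, -0.036, 0.038], 'grip_force': 0.0, 'width': 0.087}
```

View pics/wrist1.png

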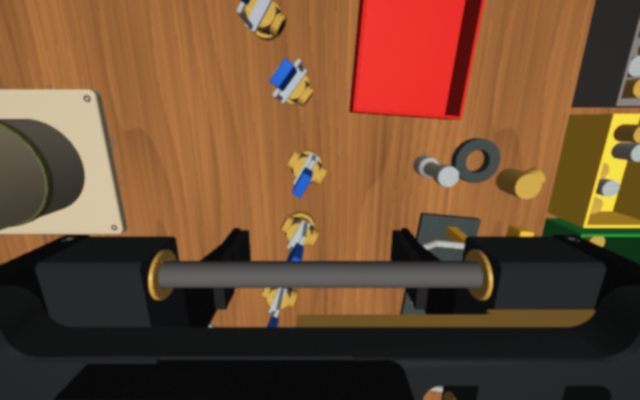

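View pics/scene1.png

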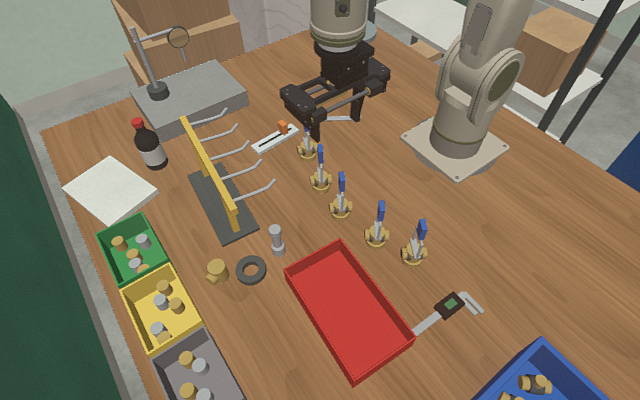

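Wrist view: castings at px (265,15), (292,80), (305,175), (297,235) and (280,300), with various yaws; bin at (415,55) and slide grip at (440,393). Scene view now shows the rack clear, with hook tips at (223,112), (234,128), (246,145), (259,163) and (272,183), and the orange grip at (283,127).

```bash
cat > fit.py <<'E'
from seg import *
from scipy.optimize import least_squares
np.set_printoptions(precision=4,suppress=True)
def fitbox(p,c0):
    best=None
    def f(x):
        d=p[:,:2]-x[:2];c,s=np.cos(x[2]),np.sin(x[2])
        a=np.abs(np.c_[d[:,0]*c+d[:,1]*s,-d[:,0]*s+d[:,1]*c])-[.006,.014]
        out=np.linalg.norm(np.maximum(a,0),axis=1);ins=np.minimum(a.max(1),0)
        top=p[:,2]>.146
        return np.where(top,out,out+ins)
    for y in np.linspace(-1.5,1.5,13):
        r=least_squares(f,[*c0[:2],y],loss='soft_l1',f_scale=.002,x_scale=[.01,.01,.3])
        if best is None or r.cost<best.cost: best=r
    return best.x,best.cost/len(p)
def views(tag,names):
    out=[]
    for n in names:
        out.append((cv2.imread(f'pics/{n}{tag}.png')[:,:,::-1].copy(),np.load(f'{n}{tag}.npy')))
    return out
def tabpts(V,c):
    P=[]
    for im,q in V:
        im=im.astype(int)
        m=(im[...,2]>im[...,0]*1.5)&(im[...,2]>60)&(q[...,2]>.108)&(q[...,2]<.158)&(np.hypot(q[...,0]-c[0],q[...,1]-c[1])<.03)
        P.append(q[m])
    return P
E
python3 - <<'E'
from fit import *
V=views(1,['scene','side','wrist'])
V0=views(0,['scene','side'])
for c in [(.376,-.214),(.415,-.098),(.427,.003),(.409,.12),(.372,.207)]:
    P=tabpts(V+V0,c)
    print([len(p) for p in P],[p.mean(0).round(4).tolist() if len(p) else 0 for p in P[:3]]); x,e=fitbox(np.vstack(P),c);print(x,np.degrees(x[2]),e*1e6)
    for Q in ([P[0],P[3]],[P[1],P[4]],[P[2]]):
        Q=np.vstack(Q)
        if len(Q)>20:x,e=fitbox(Q,c);print('   ',x,np.degrees(x[2]),e*1e6)
for n,(im,q) in zip(['scene','side','wrist'],V):
    h=cv2.cvtColor(im,cv2.COLOR_RGB2HSV)
    near=(q[...,0]>.3)&(q[...,0]<.8)&(np.abs(q[...,1]+.2)<.3)
    m=near&(h[...,0]>16)&(h[...,0]<30)&(h[...,1]>150)&(q[...,2]>.171)&(q[...,2]<.178)
    def rr(p):
        r=cv2.minAreaRect(p[:,:2].astype(np.float32)*1000);return np.round(np.array([*r[0],*r[1],r[2]]),1)
    if m.sum()>10:print(n,'bartop',m.sum(),rr(q[m]))
    m=near&(h[...,1]<70)&(q[...,2]>.14)&(q[...,2]<.18)&(q[...,0]>.5)
    p=q[m];print('hook pts',len(p))
    if len(p):
        a=np.radians(-5.5);yy=p[:,1]*np.cos(a)-p[:,0]*np.sin(a);xx=p[:,0]*np.cos(a)+p[:,1]*np.sin(a)
        k=np.argsort(yy)
        for g in np.split(k,np.where(np.diff(yy[k])>.02)[0]+1):
            if len(g)>8: print('  grp',len(g),'y',np.median(yy[g]),'x',xx[g].min(),xx[g].max(),'z',np.median(p[g,2]),'slope',np.polyfit(p[g,0],p[g,1],1)[0])
    i=im.astype(int);m=(i[...,0]>i[...,2]*2.5)&(i[...,0]>1.4*i[...,1])&(q[...,2]>.03)&(q[...,2]<.06)&(q[...,0]<.45)&(q[...,1]<-.25)
    if m.sum()>5:print('orange',m.sum(),q[m].min(0),q[m].max(0),rr(q[m]))
    m=(np.abs(q[...,0]-.56)<.05)&(np.abs(q[...,1])<.08)&(q[...,2]>.08)&(q[...,2]<.11)
    if m.sum():print('plug',m.sum(),np.median(q[m],0))
E
```

```text
[9, 97, 73, 83, 97] [[0.3854, -0.2041, 0.1147], [0.3753, -0.2127, 0.1341], [0.3838, -0.2035, 0.1197]]
[ 0.3785 -0.2164 -0.3505] -20.081706518069645 0.7092849433153278
    [ 0.3786 -0.2163 -0.3322] -19.035241779657063 0.42673024855188435
    [ 0.3783 -0.217  -0.361 ] -20.681181666772616 1.0035570253609183
    [ 0.3803 -0.2169 -0.3798] -21.76288010235725 0.14300009067987884
[85, 109, 175, 85, 108] [[0.42, -0.0928, 0.1393], [0.4124, -0.0969, 0.1341], [0.4203, -0.0895, 0.1334]]
[ 0.4162 -0.1002 -0.5312] -30.433447498180428 0.5518410400855635
    [ 0.4157 -0.1002 -0.6588] -37.748725493079085 0.2866921467872416
    [ 0.4157 -0.1002 -0.4986] -28.569941359286872 0.9978836292017421
    [ 0.4172 -0.1005 -0.5088] -29.151084410331062 0.02770853375940232
[99, 113, 299, 100, 112] [[0.4327, 0.0084, 0.1397], [0.4247, 0.0041, 0.1344], [0.4303, 0.0044, 0.1459]]
[ 0.4287  0.0018 -0.5339] -30.590481889656683 0.31506726601590335
    [ 0.4287  0.0016 -0.5887] -33.73098087365604 0.17356756620820604
    [ 0.4272 -0.0003 -0.5117] -29.318536758033176 0.700767250905854
    [ 0.4299  0.0017 -0.5316] -30.4557062
[... 1830 characters left out ...]
6 y -0.0773680763849314 x 0.5655573660585776 0.6682429871402344 z 0.15750529904871768 slope -0.12341185120127732
  grp 76 y -0.007618364769470986 x 0.5665246585890952 0.6706276846857204 z 0.15899695384274604 slope -0.13011975156550565
orange 70 [ 0.375  -0.3437  0.0309] [ 0.3959 -0.3118  0.0556] [ 385.  -327.5   19.6   31.5    6.1]
plug 43 [0.6043 0.006  0.0924]
wrist bartop 75 [675.7 -46.5   6.1  15.7  87.8]
hook pts 343
  grp 52 y -0.21707468597214774 x 0.6244890502311642 0.6415002718390199 z 0.1606616385064326 slope 0.050727164545542096
  grp 285 y -0.007048334841726886 x 0.5675475531667068 0.6212144346226098 z 0.15971958067948616 slope -0.12362412735223448
plug 178 [0.6055 0.0039 0.0969]
```

```bash
cat > t.py <<'E'
# python3 t.py yaw x y z [x y z ...] : shifts (mm) and turn in the tool frame, yaw = world angle of closing line (deg)
from h import *; import sys
a=[float(v) for v in sys.argv[1:]]
s=status.read_state();M=R.from_quat(s['eef_rot']).as_matrix();p=np.array(s['ee_pos'])
def goal(y):
    c,n=np.cos(np.radians(y)),np.sin(np.radians(y))
    return np.c_[[-n,c,0],[c,n,0],[0,0,-1]]
print('at',p.round(4),'t',s['time'],'yaw',np.degrees(np.arctan2(M[1,1],M[0,1])).round(1))
print('turn',R.from_matrix(M.T@goal(a[0])).as_rotvec().round(3))
for i in range(1,len(a),3): print((M.T@(np.array(a[i:i+3])-p)*1000).round(1))
E
python3 t.py -30.5 .4292 .0017 .185 .4292 .0017 .116
```

```text
at [ 0.4503 -0.      0.3015] t 0.85 yaw 0.0
turn [-0.002  0.001  0.532]
[  1.7 -20.9 116.5]
[  1.7 -20.8 185.5]
```

Request:
jog_arm:
  plan:
    - [0,0,0.14,1,-10,30,1]
    - [0,0,0.28,2,-21,60,1]
    - [0,0,0.42,2,-21,90,1]
    - [0,0,0.532,2,-21,115,1]
    - [0,0,0.532,2,-21,115,1]
    - [0,0,0.532,2,-21,150,1]
    - [0,0,0.532,2,-21,185,1]
    - [0,0,0.532,2,-21,185,1]
    - [0,0,0.532,2,-21,185,-1]
    - [0,0,0.532,2,-21,185,-1]
    - [0,0,0.532,2,-21,185,-1]
    - [0,0,0.532,2,-21,185,-1]
  squeeze: 25

```text
time: 2.05
ee_pos: [0.4298, 0.0021, 0.1187]
eef_rot: [0.868, 0.496, 0.001, 0.0]
ft_force: [1.1, -0.3, 0.3]
width: 0.0625
grip_force: 0.0
```

Request:
jog_arm:
  plan:
    - [0,0,0,0,0,0,-1]
    - [0,0,0,0,0,0,-1]
    - [0,0,0,0,0,0,-1]
    - [0,0,0,0,0,0,-1]
    - [0,0,0,0,0,0,-1]
    - [0,0,0,0,0,0,-1]
    - [0,0,0,0,0,0,-1]
    - [0,0,0,0,0,0,-1]
    - [0,0,0,0,0,0,-1]
    - [0,0,0,0,0,-30,-1]
    - [0,0,0,0,0,-60,-1]
    - [0,0,0,0,0,-60,-1]

```text
time: 3.25
ee_pos: [0.4307, 0.0022, 0.1806]
eef_rot: [0.868, 0.496, 0.002, 0.001]
ft_force: [0.2, -0.3, -5.5]
width: 0.0114
grip_force: 25.0
```

Request:
jog_arm:
  plan:
    - [0,0,0,0,0,-20,-1]
    - [0,0,0,0,0,-40,-1]
    - [0,0,0,0,0,-55,-1]
    - [0,0,0,0,0,-55,-1]
    - [0,0,0,0,0,-55,-1]
    - [0,0,0,0,0,-55,-1]
    - [0,0,0,0,0,-55,-1]

```text
time: 3.95
ee_pos: [0.4285, 0.002, 0.2314]
eef_rot: [0.868, 0.496, -0.001, -0.0]
ft_force: [0.3, -0.9, -5.3]
width: 0.0118
grip_force: 25.0
```

```bash
cat > w.py <<'E'
from h import *
F=[]
for i in range(6):
    F.append(status.read_state()['ft_force'][2]); camera('side')
F.append(status.read_state()['ft_force'][2])
s=status.read_state();print(np.round(F,2),np.mean(F).round(3),'grip',s['grip_force'],s['width'],s['time'])
E
python3 w.py
```

```text
[-5.33 -4.99 -5.24 -5.31 -4.47 -4.92 -3.94] -4.885 grip 24.995252543594688 0.011766945250643826 4.25
```

```bash
cat > hook.py <<'E'
# waypoint generator: python3 hook.py k [dz]  (k=0..4 from +y end)
import sys,subprocess,numpy as np
k=int(sys.argv[1]);dz=float(sys.argv[2]) if len(sys.argv)>2 else .1175
a=np.radians(-5.5);yy=-.007-.07*k
def w(x,z): X=.5995+x; return [X*np.cos(a)-yy*np.sin(a),X*np.sin(a)+yy*np.cos(a),z+dz]
pts=w(-.085,.10)+w(-.085,.086)+w(.003,.086)+w(.003,.055)
subprocess.run(['python3','t.py','-5.5']+['%.4f'%v for v in pts])
E
python3 hook.py 0
```

```text
at [0.429  0.002  0.2324] t 4.25 yaw -30.5
turn [-0.    -0.    -0.436]
[ -8.4 100.7  14.9]
[ -8.4 100.7  28.9]
[ 28.8 180.4  28.9]
[ 28.8 180.4  59.9]
```

Request:
jog_arm:
  plan:
    - [0,0,-0.14,-2,25,0,-1]
    - [0,0,-0.28,-4,50,5,-1]
    - [0,0,-0.436,-6,75,15,-1]
    - [0,0,-0.436,-8,101,29,-1]
    - [0,0,-0.436,-8,101,29,-1]
    - [0,0,-0.436,-8,101,29,-1]
    - [0,0,-0.436,-8,101,29,-1]

```text
time: 4.95
ee_pos: [0.5119, -0.0555, 0.2039]
eef_rot: [0.74, 0.673, 0.0, -0.0]
ft_force: [0.3, 0.2, -3.9]
width: 0.0119
grip_force: 25.0
```

```bash
python3 hook.py 0
python3 - <<'E'
from h import *
a=snap('scene');b=snap('side')
i=np.hstack([cv2.resize(a['image'][80:280,170:370],(400,400)),cv2.resize(b['image'][80:240,240:400],(400,400))])
cv2.imwrite('pics/pre0.png',i[:,:,::-1])
E
```

```text
at [ 0.5119 -0.0555  0.2039] t 4.95 yaw -5.5
turn [ 0. -0.  0.]
[ -0.8  -0.3 -13.6]
[-0.8 -0.3  0.4]
[-0.8 87.7  0.4]
[-0.8 87.7 31.4]
```

View pics/pre0.png

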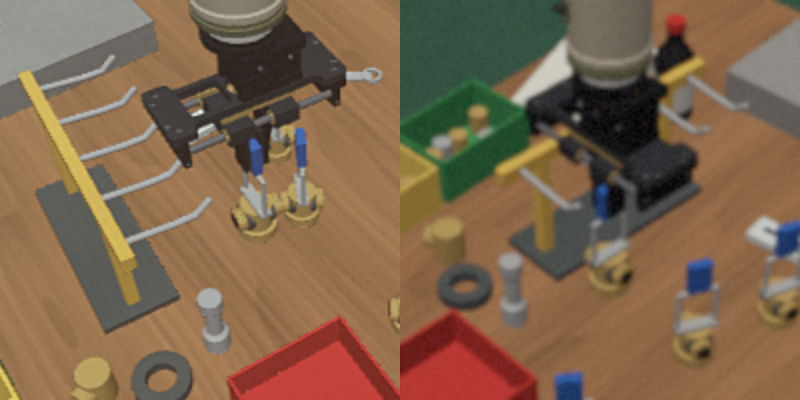

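The held casting hangs upright just in front of the nearest hook (left crop px 255,190; hook tip 208,203) and is lined up. I'll insert, lower and release.

Request:
jog_arm:
  plan:
    - [0,0,0,-1,20,0,-1]
    - [0,0,0,-1,45,0,-1]
    - [0,0,0,-1,70,0,-1]
    - [0,0,0,-1,88,0,-1]
    - [0,0,0,-1,88,0,-1]
    - [0,0,0,-1,88,0,-1]
    - [0,0,0,-1,88,10,-1]
    - [0,0,0,-1,88,20,-1]
    - [0,0,0,-1,88,28,-1]
    - [0,0,0,-1,88,31,-1]
    - [0,0,0,-1,88,31,-1]

```text
time: 6.15
ee_pos: [0.599, -0.0655, 0.1737]
eef_rot: [0.74, 0.672, 0.0, -0.0]
ft_force: [-7.9, 0.3, 9.9]
width: 0.0115
grip_force: 25.0
```

Request:
jog_arm:
  plan:
    - [0,0,0,0,0,0,0]
    - [0,0,0,0,0,0,0]
    - [0,0,0,0,0,0,0]
    - [0,0,0,0,0,0,0]
    - [0,0,0,0,0,0,0]
    - [0,0,0,0,0,-30,0]
    - [0,0,0,0,0,-70,0]
    - [0,0,0,0,0,-100,0]
    - [0,0,0,0,0,-100,1]
    - [0,0,0,0,0,-100,1]

```text
time: 7.15
ee_pos: [0.5997, -0.0655, 0.2728]
eef_rot: [0.74, 0.672, 0.0, 0.0]
ft_force: [0.4, 0.6, -1.3]
width: 0.0531
grip_force: 0.0
```

```bash
python3 t.py -29.5 .4164 -.1003 .20 .4164 -.1003 .117
python3 - <<'E'
from h import *
a=snap('scene');b=snap('side')
i=np.hstack([cv2.resize(a['image'][80:280,170:370],(400,400)),cv2.resize(b['image'][80:240,240:400],(400,400))])
cv2.imwrite('pics/post0.png',i[:,:,::-1])
E
```

```text
at [ 0.5997 -0.0655  0.2728] t 7.15 yaw -5.5
turn [ 0.001 -0.     0.419]
[ -52.2 -179.2   72.6]
[ -52.2 -179.3  155.6]
```

View pics/post0.png

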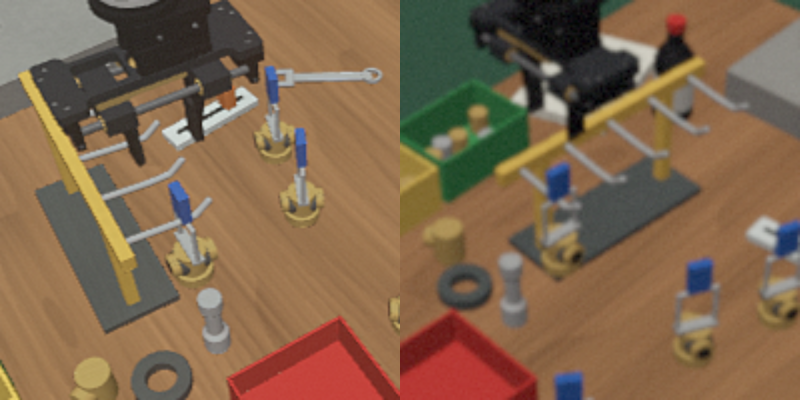

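The casting hangs on the first hook (left crop px 190,255; tab at 180,205). Next is casting B.

Request:
jog_arm:
  plan:
    - [0,0,0.1,-12,-40,10,1]
    - [0,0,0.22,-24,-84,25,1]
    - [0,0,0.34,-38,-130,45,1]
    - [0,0,0.419,-52,-179,70,1]
    - [0,0,0.419,-52,-179,80,1]
    - [0,0,0.419,-52,-179,115,1]
    - [0,0,0.419,-52,-179,155,0.6]
    - [0,0,0.419,-52,-179,155,-1]
    - [0,0,0.419,-52,-179,155,-1]
    - [0,0,0.419,-52,-179,155,-1]
    - [0,0,0.419,-52,-179,155,-1]
    - [0,0,0.419,-52,-179,155,-1]

```text
time: 8.45
ee_pos: [0.4171, -0.1002, 0.1187]
eef_rot: [0.864, 0.504, 0.001, 0.001]
ft_force: [-0.7, 0.0, 0.3]
width: 0.0468
grip_force: 0.0
```

Request:
jog_arm:
  plan:
    - [0,0,0,0,0,0,-1]
    - [0,0,0,0,0,0,-1]
    - [0,0,0,0,0,0,-1]
    - [0,0,0,0,0,0,-1]
    - [0,0,0,0,0,0,-1]
    - [0,0,0,0,0,0,-1]

```text
time: 9.05
ee_pos: [0.4164, -0.1002, 0.1176]
eef_rot: [0.864, 0.504, 0.0, 0.0]
ft_force: [-0.0, -0.1, -0.1]
width: 0.012
grip_force: 25.0
```

Request:
jog_arm:
  plan:
    - [0,0,0,0,0,-30,-1]
    - [0,0,0,0,0,-70,-1]
    - [0,0,0,0,0,-115,-1]
    - [0,0,0,0,0,-115,-1]
    - [0,0,0,0,0,-115,-1]
    - [0,0,0,0,0,-115,-1]
    - [0,0,0,0,0,-115,-1]

```text
time: 9.75
ee_pos: [0.4155, -0.1, 0.231]
eef_rot: [0.864, 0.504, -0.001, -0.001]
ft_force: [0.2, 0.8, -1.7]
width: 0.0118
grip_force: 25.0
```

```bash
python3 w.py; python3 hook.py 1
cat > bin.py <<'E'
from h import *
def rr(p):
    r=cv2.minAreaRect(p[:,:2].astype(np.float32)*1000);return np.round(np.array([*r[0],*r[1],r[2]]),1)
for n in('scene','side'):
    c=snap(n);q=cloud(c);h=cv2.cvtColor(c['image'],cv2.COLOR_RGB2HSV)
    m=((h[...,0]<6)|(h[...,0]>174))&(h[...,1]>170)&(q[...,2]>.048)&(q[...,2]<.06)&(q[...,0]>.4)
    m=cv2.morphologyEx(m.astype(np.uint8),cv2.MORPH_OPEN,np.ones((2,2)))>0
    print(n,m.sum(),rr(q[m]))
E
python3 bin.py
```

```text
[-1.72 -2.63 -1.46 -2.1  -1.9  -1.52 -1.72] -1.864 grip 24.999818173237145 0.011856516913702889 10.05
at [ 0.4162 -0.1001  0.2323] t 10.05 yaw -29.5
turn [-0.     0.    -0.419]
[21.1 89.8 14.7]
[21.1 89.8 28.7]
[ 56.8 170.1  28.7]
[ 56.8 170.1  59.7]
scene 963 [567.5 214.8 268.1 171.1  86. ]
side 371 [575.4 212.8 271.5 153.6  86.4]
```

About 190 g, so porous. It goes in the bin, which hasn't moved.

```bash
cat > slot.py <<'E'
# python3 slot.py s [bx by yaw x]: slot along bin y (m)
import sys,subprocess,numpy as np
v=[float(x) for x in sys.argv[1:]]; s=v[0]; bx,by,yw,x=(v[1:]+[.577,.2125,-4,0][len(v)-1:])
a=np.radians(yw);X=bx+x*np.cos(a)-s*np.sin(a);Y=by+x*np.sin(a)+s*np.cos(a)
subprocess.run(['python3','t.py',str(yw)]+['%.4f'%k for k in (X,Y,.225,X,Y,.123)])
E
python3 slot.py -.095
```

```text
at [ 0.4163 -0.1001  0.2324] t 10.15 yaw -29.5
turn [-0.    -0.    -0.445]
[265.5  26.8   7.4]
[265.5  26.8 109.4]
```

Request:
jog_arm:
  plan:
    - [0,0,-0.07,40,10,0,-1]
    - [0,0,-0.15,85,15,0,-1]
    - [0,0,-0.25,130,20,0,-1]
    - [0,0,-0.35,175,25,0,-1]
    - [0,0,-0.445,220,27,0,-1]
    - [0,0,-0.445,265,27,7,-1]
    - [0,0,-0.445,265,27,7,-1]
    - [0,0,-0.445,265,27,45,-1]
    - [0,0,-0.445,265,27,80,-1]
    - [0,0,-0.445,265,27,100,-1]
    - [0,0,-0.445,265,27,109,-1]
    - [0,0,-0.445,265,27,109,-1]

```text
time: 11.35
ee_pos: [0.5703, 0.1173, 0.1234]
eef_rot: [0.731, 0.682, -0.0, -0.0]
ft_force: [-0.5, 0.1, -2.0]
width: 0.0116
grip_force: 25.0
```

Request:
jog_arm:
  plan:
    - [0,0,0,0,0,2,-1]
    - [0,0,0,0,0,2,-1]
    - [0,0,0,0,0,2,0]
    - [0,0,0,0,0,2,0]
    - [0,0,0,0,0,2,0]
    - [0,0,0,0,0,2,0]
    - [0,0,0,0,0,2,0]
    - [0,0,0,0,0,-30,0]
    - [0,0,0,0,0,-70,0.5]
    - [0,0,0,0,0,-100,1]
    - [0,0,0,0,0,-100,1]
    - [0,0,0,0,0,-100,1]

```text
time: 12.55
ee_pos: [0.5706, 0.1172, 0.2239]
eef_rot: [0.731, 0.682, 0.001, 0.0]
ft_force: [-0.6, 0.4, -0.8]
width: 0.0673
grip_force: 0.0
```

```bash
python3 t.py -38.5 .4112 .1187 .20 .4112 .1187 .1175
python3 - <<'E'
from h import *
a=snap('scene');save(a,'pics/s2.png')
from fit import tabpts
V=[(a['image'],cloud(a))]
for c in [(.570,.118),(.379,-.2166),(.411,.119),(.374,.206)]: 
    p=tabpts(V,c)[0]; print(c,len(p),p.mean(0).round(4),p[:,2].max())
E
```

```text
at [0.5706 0.1172 0.2239] t 12.55 yaw -4.0
turn [ 0.001 -0.001  0.602]
[  -9.7 -159.1   23.7]
[  -9.7 -159.2  106.2]
(0.57, 0.118) 151 [0.5726 0.1231 0.144 ] 0.15642091147171655<stdin>:6: RuntimeWarning: Mean of empty slice.
  ret = um.true_divide(
Traceback (most recent call last):
ValueError: zero-size array to reduction operation maximum which has no identity
```

Request:
jog_arm:
  plan:
    - [0,0,0.12,-2,-40,0,1]
    - [0,0,0.25,-5,-85,5,1]
    - [0,0,0.38,-8,-130,10,1]
    - [0,0,0.5,-10,-159,15,1]
    - [0,0,0.602,-10,-159,25,1]
    - [0,0,0.602,-10,-159,25,1]
    - [0,0,0.602,-10,-159,65,1]
    - [0,0,0.602,-10,-159,106,0.6]
    - [0,0,0.602,-10,-159,106,-1]
    - [0,0,0.602,-10,-159,106,-1]
    - [0,0,0.602,-10,-159,106,-1]
    - [0,0,0.602,-10,-159,106,-1]

```text
time: 13.8
ee_pos: [0.4123, 0.1187, 0.1193]
eef_rot: [0.901, 0.435, 0.001, 0.0]
ft_force: [-0.3, -0.4, 0.5]
width: 0.055
grip_force: 0.0
```

Request:
jog_arm:
  plan:
    - [0,0,0,0,0,0,-1]
    - [0,0,0,0,0,0,-1]
    - [0,0,0,0,0,0,-1]
    - [0,0,0,0,0,0,-1]
    - [0,0,0,0,0,0,-1]
    - [0,0,0,0,0,0,-1]
    - [0,0,0,0,0,0,-1]
    - [0,0,0,0,0,0,-1]

```text
time: 14.6
ee_pos: [0.4109, 0.1184, 0.1175]
eef_rot: [0.901, 0.434, -0.0, -0.0]
ft_force: [-1.5, 1.6, 0.7]
width: 0.0118
grip_force: 25.0
```

Request:
jog_arm:
  plan:
    - [0,0,0,0,0,-30,-1]
    - [0,0,0,0,0,-70,-1]
    - [0,0,0,0,0,-115,-1]
    - [0,0,0,0,0,-115,-1]
    - [0,0,0,0,0,-115,-1]
    - [0,0,0,0,0,-115,-1]
    - [0,0,0,0,0,-115,-1]

```text
time: 15.3
ee_pos: [0.4102, 0.118, 0.2309]
eef_rot: [0.901, 0.434, -0.001, -0.0]
ft_force: [-0.6, 0.3, -2.7]
width: 0.012
grip_force: 25.0
```

```bash
python3 w.py; python3 hook.py 1;python3 slot.py -.032; python3 bin.py
```

```text
[-2.67 -2.73 -2.72 -3.98 -3.27 -2.76 -3.17] -3.042 grip 24.996267934329808 0.011687359348762971 15.6
at [0.411  0.1183 0.2323] t 15.6 yaw -38.5
turn [-0.     0.    -0.576]
[-132.7  225.5   14.7]
[-132.7  225.5   28.7]
[-84.8 299.2  28.7]
[-84.8 299.2  59.7]
at [0.411  0.1183 0.2323] t 15.6 yaw -38.5
turn [-0.     0.    -0.602]
[150.8  89.4   7.2]
[150.8  89.4 109.2]
scene 934 [567.1 204.9 298.6 150.   81.8]
side 346 [576.7 213.4 270.  153.7  86.4]
```

About 310 g, so porous.

Request:
jog_arm:
  plan:
    - [0,0,-0.12,40,20,-5,-1]
    - [0,0,-0.25,80,40,-5,-1]
    - [0,0,-0.37,115,60,-5,-1]
    - [0,0,-0.49,151,75,-5,-1]
    - [0,0,-0.602,151,89,0,-1]
    - [0,0,-0.602,151,89,7,-1]
    - [0,0,-0.602,151,89,45,-1]
    - [0,0,-0.602,151,89,80,-1]
    - [0,0,-0.602,151,89,100,-1]
    - [0,0,-0.602,151,89,111,-1]
    - [0,0,-0.602,151,89,111,-1]
    - [0,0,-0.602,151,89,111,-1]

```text
time: 16.9
ee_pos: [0.5746, 0.1811, 0.1222]
eef_rot: [0.732, 0.681, 0.0, 0.0]
ft_force: [0.1, 0.4, -3.3]
width: 0.0117
grip_force: 25.0
```

Request:
jog_arm:
  plan:
    - [0,0,0,0,0,0,0]
    - [0,0,0,0,0,0,0]
    - [0,0,0,0,0,0,0]
    - [0,0,0,0,0,0,0]
    - [0,0,0,0,0,0,0]
    - [0,0,0,0,0,-30,0]
    - [0,0,0,0,0,-70,0.5]
    - [0,0,0,0,0,-100,1]
    - [0,0,0,0,0,-100,1]
    - [0,0,0,0,0,-100,1]

```text
time: 17.9
ee_pos: [0.5749, 0.1812, 0.2219]
eef_rot: [0.731, 0.682, 0.001, 0.0]
ft_force: [-0.5, -0.0, -0.6]
width: 0.0679
grip_force: 0.0
```

```bash
python3 t.py -31 .3738 .206 .20 .3738 .206 .1175
```

```text
at [0.5749 0.1812 0.2219] t 17.9 yaw -4.0
turn [ 0.001 -0.001  0.471]
[  10.7 -202.4   21.7]
[  10.6 -202.5  104.2]
```

Request:
jog_arm:
  plan:
    - [0,0,0.12,2,-45,0,1]
    - [0,0,0.24,5,-90,5,1]
    - [0,0,0.36,8,-135,10,1]
    - [0,0,0.471,11,-175,15,1]
    - [0,0,0.471,11,-202,22,1]
    - [0,0,0.471,11,-202,25,1]
    - [0,0,0.471,11,-202,65,1]
    - [0,0,0.471,11,-202,104,0.6]
    - [0,0,0.471,11,-202,104,-1]
    - [0,0,0.471,11,-202,104,-1]
    - [0,0,0.471,11,-202,104,-1]
    - [0,0,0.471,11,-202,104,-1]

```text
time: 19.1
ee_pos: [0.375, 0.2068, 0.1192]
eef_rot: [0.87, 0.492, 0.001, 0.0]
ft_force: [-0.2, -0.1, 0.3]
width: 0.055
grip_force: 0.0
```

Request:
jog_arm:
  plan:
    - [0,0,0,0,0,0,-1]
    - [0,0,0,0,0,0,-1]
    - [0,0,0,0,0,0,-1]
    - [0,0,0,0,0,0,-1]
    - [0,0,0,0,0,0,-1]
    - [0,0,0,0,0,0,-1]
    - [0,0,0,0,0,0,-1]
    - [0,0,0,0,0,0,-1]

```text
time: 19.9
ee_pos: [0.3739, 0.2062, 0.1176]
eef_rot: [0.87, 0.492, -0.0, 0.0]
ft_force: [-0.2, -0.6, 1.8]
width: 0.0118
grip_force: 24.9
```

Request:
jog_arm:
  plan:
    - [0,0,0,0,0,-30,-1]
    - [0,0,0,0,0,-70,-1]
    - [0,0,0,0,0,-115,-1]
    - [0,0,0,0,0,-115,-1]
    - [0,0,0,0,0,-115,-1]
    - [0,0,0,0,0,-115,-1]
    - [0,0,0,0,0,-115,-1]

```text
time: 20.6
ee_pos: [0.373, 0.2056, 0.2306]
eef_rot: [0.87, 0.492, -0.002, -0.0]
ft_force: [-0.2, -0.0, -5.8]
width: 0.0118
grip_force: 25.0
```

```bash
python3 w.py; python3 hook.py 1;python3 slot.py .032; python3 bin.py
```

```text
[-5.79 -6.81 -6.61 -7.18 -6.12 -5.97 -6.85] -6.476 grip 24.99907983932644 0.011771535675617673 20.9
at [0.3739 0.2061 0.2322] t 20.9 yaw -31.0
turn [-0.     0.    -0.445]
[-217.3  283.3   14.8]
[-217.3  283.3   28.8]
[-179.4  362.6   28.7]
[-179.4  362.6   59.7]
at [0.3739 0.2061 0.2322] t 20.9 yaw -31.0
turn [-0.     0.    -0.471]
[138.5 156.3   7.1]
[138.6 156.3 109.1]
scene 885 [568.3 212.3 273.6 170.1  85.8]
side 271 [576.1 213.6 269.3 154.1  86.4]
```

About 660 g, so sound. It goes on the second hook.

Request:
jog_arm:
  plan:
    - [0,0,-0.05,-27,35,0,-1]
    - [0,0,-0.1,-54,70,0,-1]
    - [0,0,-0.15,-81,106,0,-1]
    - [0,0,-0.2,-109,141,5,-1]
    - [0,0,-0.26,-136,177,10,-1]
    - [0,0,-0.32,-163,212,15,-1]
    - [0,0,-0.39,-190,248,20,-1]
    - [0,0,-0.445,-217,283,25,-1]
    - [0,0,-0.445,-217,283,28,-1]
    - [0,0,-0.445,-217,283,28,-1]
    - [0,0,-0.445,-217,283,28,-1]

```text
time: 22.1
ee_pos: [0.5048, -0.1246, 0.2045]
eef_rot: [0.74, 0.673, 0.0, -0.0]
ft_force: [0.3, -0.2, -6.2]
width: 0.0116
grip_force: 25.0
```

```bash
python3 hook.py 1
```

```text
at [ 0.5048 -0.1246  0.2045] t 22.1 yaw -5.5
turn [-0.    -0.001  0.001]
[ -1.4   0.1 -13. ]
[-1.4  0.1  1. ]
[-1.4 88.   0.9]
[-1.5 88.1 31.9]
```

Request:
jog_arm:
  plan:
    - [0,0,0,-1,20,0,-1]
    - [0,0,0,-1,45,0,-1]
    - [0,0,0,-1,70,0,-1]
    - [0,0,0,-1,88,0,-1]
    - [0,0,0,-1,88,0,-1]
    - [0,0,0,-1,88,0,-1]
    - [0,0,0,-1,88,10,-1]
    - [0,0,0,-1,88,20,-1]
    - [0,0,0,-1,88,28,-1]
    - [0,0,0,-1,88,30,-1]
    - [0,0,0,-1,88,30,-1]

```text
time: 23.2
ee_pos: [0.5918, -0.1349, 0.1751]
eef_rot: [0.74, 0.672, 0.0, -0.0]
ft_force: [-5.7, 0.9, 3.9]
width: 0.0117
grip_force: 25.0
```

Request:
jog_arm:
  plan:
    - [0,0,0,0,0,0,0]
    - [0,0,0,0,0,0,0]
    - [0,0,0,0,0,0,0]
    - [0,0,0,0,0,0,0]
    - [0,0,0,0,0,0,0]
    - [0,0,0,0,0,-30,0]
    - [0,0,0,0,0,-70,0.5]
    - [0,0,0,0,0,-100,1]
    - [0,0,0,0,0,-100,1]
    - [0,0,0,0,0,-100,1]

```text
time: 24.2
ee_pos: [0.5925, -0.135, 0.2748]
eef_rot: [0.74, 0.672, 0.0, 0.0]
ft_force: [-0.6, 0.7, 0.2]
width: 0.0676
grip_force: 0.0
```

```bash
python3 t.py -20.5 .379 -.2166 .20 .379 -.2166 .1175; python3 bin.py;python3 - <<'E'
from h import *
a=snap('scene');b=snap('side');save(a,'pics/s3.png')
from fit import *
V=[(x['image'],cloud(x)) for x in(a,b)]
P=np.vstack(tabpts(V,(.379,-.2166)));print(len(P),fitbox(P,(.379,-.2166)))
i=np.hstack([cv2.resize(a['image'][80:380,130:430],(400,400)),cv2.resize(b['image'][80:280,220:420],(400,400))])
cv2.imwrite('pics/post1.png',i[:,:,::-1])
E
```

```text
at [ 0.5925 -0.135   0.2748] t 24.2 yaw -5.5
turn [ 0.001 -0.     0.262]
[-101.7 -204.8   74.6]
[-101.7 -204.9  157.1]
scene 918 [567.7 215.  268.  170.9  85.9]
side 335 [572.4 213.1 270.6 150.4  84.5]
181 (array([ 0.3783, -0.2167, -0.3508]), np.float64(6.435602552399428e-07))
```

View pics/post1.png

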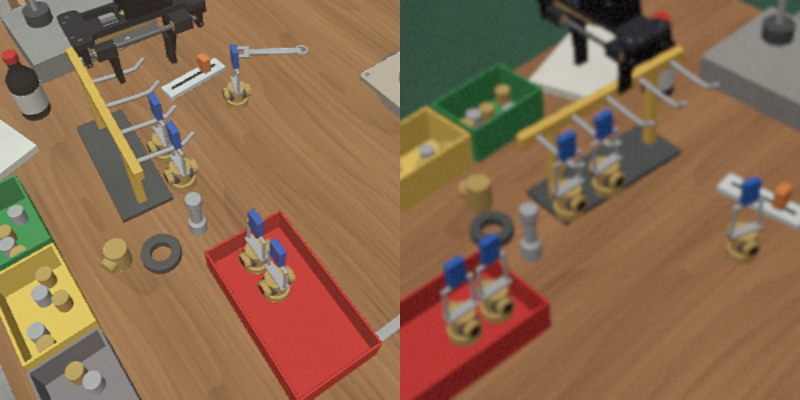

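Two castings hang at (160,140) and (180,165), and two stand upright in the bin at (257,245) and (277,275). The last casting, A, is at (237,80).

Request:
jog_arm:
  plan:
    - [0,0,0.06,-20,-40,5,1]
    - [0,0,0.12,-40,-80,15,1]
    - [0,0,0.18,-60,-122,30,1]
    - [0,0,0.22,-80,-163,50,1]
    - [0,0,0.262,-102,-205,75,1]
    - [0,0,0.262,-102,-205,80,1]
    - [0,0,0.262,-102,-205,120,1]
    - [0,0,0.262,-102,-205,157,0.6]
    - [0,0,0.262,-102,-205,157,-1]
    - [0,0,0.262,-102,-205,157,-1]
    - [0,0,0.262,-102,-205,157,-1]
    - [0,0,0.262,-102,-205,157,-1]

```text
time: 25.6
ee_pos: [0.3797, -0.2172, 0.1192]
eef_rot: [0.822, 0.57, 0.001, 0.001]
ft_force: [0.4, -0.5, 0.1]
width: 0.0549
grip_force: 0.0
```

Request:
jog_arm:
  plan:
    - [0,0,0,0,0,0,-1]
    - [0,0,0,0,0,0,-1]
    - [0,0,0,0,0,0,-1]
    - [0,0,0,0,0,0,-1]
    - [0,0,0,0,0,0,-1]
    - [0,0,0,0,0,0,-1]
    - [0,0,0,0,0,0,-1]
    - [0,0,0,0,0,0,-1]

```text
time: 26.4
ee_pos: [0.3786, -0.2168, 0.1176]
eef_rot: [0.822, 0.57, 0.0, 0.0]
ft_force: [1.4, 0.3, -0.4]
width: 0.012
grip_force: 24.9
```

Request:
jog_arm:
  plan:
    - [0,0,0,0,0,-30,-1]
    - [0,0,0,0,0,-70,-1]
    - [0,0,0,0,0,-115,-1]
    - [0,0,0,0,0,-115,-1]
    - [0,0,0,0,0,-115,-1]
    - [0,0,0,0,0,-115,-1]
    - [0,0,0,0,0,-115,-1]

```text
time: 27.1
ee_pos: [0.3774, -0.2165, 0.2306]
eef_rot: [0.822, 0.57, -0.001, -0.001]
ft_force: [-0.4, 0.2, -6.8]
width: 0.0116
grip_force: 25.0
```

```bash
python3 w.py; python3 hook.py 2;python3 slot.py .04; python3 bin.py
```

```text
[-6.83 -7.31 -6.71 -6.81 -6.47 -6.35 -6.67] -6.736 grip 24.99047559220344 0.011678570187255488 27.4
at [ 0.3783 -0.2168  0.2322] t 27.4 yaw -20.5
turn [-0.001 -0.    -0.262]
[ 61.8 104.7  14.6]
[ 61.8 104.7  28.6]
[ 84.6 189.7  28.6]
[ 84.6 189.7  59.6]
at [ 0.3783 -0.2168  0.2322] t 27.4 yaw -20.5
turn [-0.001 -0.    -0.288]
[510.1  24.3   7.2]
[510.1  24.3 109.2]
scene 916 [518.  235.2 332.2 131.7  58. ]
side 307 [576.4 212.2 271.6 154.5  86.1]
```

About 690 g, so sound. It goes on the third hook.

Request:
jog_arm:
  plan:
    - [0,0,-0.06,20,30,0,-1]
    - [0,0,-0.13,40,60,5,-1]
    - [0,0,-0.2,55,85,15,-1]
    - [0,0,-0.262,62,105,28,-1]
    - [0,0,-0.262,62,105,28,-1]
    - [0,0,-0.262,62,105,28,-1]
    - [0,0,-0.262,62,105,28,-1]

```text
time: 28.2
ee_pos: [0.4982, -0.196, 0.2049]
eef_rot: [0.741, 0.672, 0.0, 0.0]
ft_force: [-0.7, 0.1, -6.4]
width: 0.0117
grip_force: 25.0
```

```bash
python3 hook.py 2
```

```text
at [ 0.4982 -0.196   0.2049] t 28.2 yaw -5.6
turn [ 0.     0.    -0.001]
[  0.4  -0.2 -12.6]
[ 0.4 -0.2  1.4]
[ 0.4 87.8  1.4]
[ 0.4 87.8 32.4]
```

Request:
jog_arm:
  plan:
    - [0,0,0,0,20,0,-1]
    - [0,0,0,0,45,0,-1]
    - [0,0,0,0,70,0,-1]
    - [0,0,0,0,88,0,-1]
    - [0,0,0,0,88,0,-1]
    - [0,0,0,0,88,0,-1]
    - [0,0,0,0,88,10,-1]
    - [0,0,0,0,88,20,-1]
    - [0,0,0,0,88,28,-1]
    - [0,0,0,0,88,30,-1]
    - [0,0,0,0,88,30,-1]

```text
time: 29.3
ee_pos: [0.5856, -0.204, 0.1747]
eef_rot: [0.74, 0.672, -0.0, -0.0]
ft_force: [-3.4, 1.2, -1.0]
width: 0.0117
grip_force: 25.0
```

Request:
jog_arm:
  plan:
    - [0,0,0,0,0,0,0]
    - [0,0,0,0,0,0,0]
    - [0,0,0,0,0,0,0]
    - [0,0,0,0,0,0,0]
    - [0,0,0,0,0,0,0]
    - [0,0,0,0,0,-30,0]
    - [0,0,0,0,0,-70,0]
    - [0,0,0,0,0,-100,-1]
    - [0,0,0,0,-50,-110,-1]
    - [0,0,0,0,-100,-110,-1]
    - [0,0,0,0,-100,-110,-1]

```text
time: 30.4
ee_pos: [0.4814, -0.1951, 0.2847]
eef_rot: [0.741, 0.671, -0.0, -0.001]
ft_force: [-0.0, -0.3, -0.1]
width: 0.019
grip_force: 0.0
```

```bash
python3 bin.py;python3 - <<'E'
from h import *
a=snap('scene');b=snap('side')
i=np.hstack([cv2.resize(a['image'][80:380,130:430],(400,400)),cv2.resize(b['image'][80:280,220:420],(400,400))])
cv2.imwrite('pics/post2.png',i[:,:,::-1])
for n,c in(('scene',a),('side',b)):
    q=cloud(c);i=c['image'].astype(int)
    m=(i[...,0]>i[...,2]*2)&(i[...,0]>1.4*i[...,1])&(q[...,2]>.025)&(q[...,2]<.06)&(q[...,0]<.45)&(q[...,1]<-.25)
    r=cv2.minAreaRect(q[m][:,:2].astype(np.float32)*1000);print('orange',m.sum(),r)
    m=(i.min(-1)>150)&(q[...,2]>.008)&(q[...,2]<.022)&(q[...,0]<.6)&(q[...,0]>.3)&(q[...,1]<-.26)&(q[...,1]>-.4)
    if m.sum()>20: print('track',m.sum(),cv2.minAreaRect(q[m][:,:2].astype(np.float32)*1000))
E
```

```text
scene 936 [508.6 244.3 333.3 140.6  55.2]
side 348 [575.3 213.6 270.4 153.   85.8]
orange 102 ((390.2095031738281, -328.3147888183594), (20.24500274658203, 29.2232666015625), 5.399430751800537)
track 348 ((419.26495361328125, -325.8935852050781), (150.6359100341797, 42.43557357788086), 3.40805983543396)
orange 77 ((385.59869384765625, -326.8566589355469), (18.623872756958008, 30.034122467041016), 6.77579402923584)
track 298 ((418.621826171875, -326.7625427246094), (150.08953857421875, 47.21492004394531), 3.879587173461914)
```

View pics/post2.png

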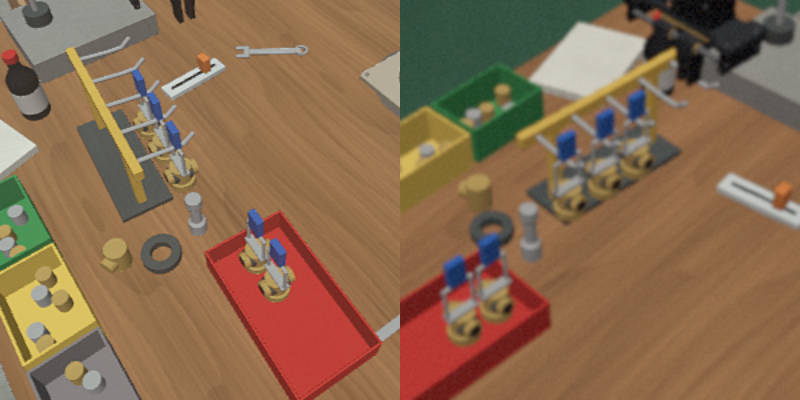

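All five are sorted: three hang on hooks at (145,115), (160,140) and (180,165), and two stand in the bin. Next is the slide grip at (205,62).

```bash
python3 t.py 4 .343 -.3305 .12 .343 -.3305 .032; python3 -c "
from h import *
a=snap('scene');q=cloud(a)
for u,v in [(311,118),(335,118),(355,117)]: print(q[v-3:v+4,u].round(3)[[0,3,6]].tolist())"
```

```text
at [ 0.4875 -0.1943  0.2849] t 30.6 yaw -5.5
turn [ 0.001  0.    -0.165]
[-149.3 -131.   164.7]
[-149.3 -131.1  252.7]
[[0.271, -0.35, 0.008], [nan, nan, nan], [0.286, -0.329, 0.005]]
[[0.203, -0.314, -0.002], [0.219, -0.292, 0.009], [0.22, -0.291, -0.002]]
[[0.157, -0.27, 0.009], [0.163, -0.262, 0.005], [0.173, -0.249, 0.007]]
```

Request:
jog_arm:
  plan:
    - [0,0,-0.08,-30,-27,25,-1]
    - [0,0,-0.165,-60,-53,50,-1]
    - [0,0,-0.165,-85,-80,80,-1]
    - [0,0,-0.165,-115,-105,110,-1]
    - [0,0,-0.165,-149,-131,135,-1]
    - [0,0,-0.165,-149,-131,165,-1]
    - [0,0,-0.165,-149,-131,165,-1]
    - [0,0,-0.165,-149,-131,205,-1]
    - [0,0,-0.165,-149,-131,245,-1]
    - [0,0,-0.165,-149,-131,252,-1]
    - [0,0,-0.165,-149,-131,252,-1]

```text
time: 31.75
ee_pos: [0.3426, -0.3298, 0.0328]
eef_rot: [0.682, 0.732, -0.0, -0.001]
ft_force: [0.9, 0.0, 1.0]
width: 0.0004
grip_force: 0.0
```

```bash
python3 t.py 4 .468 -.3217 .032
```

```text
at [ 0.3426 -0.3298  0.0328] t 31.75 yaw 4.0
turn [-0.002 -0.001  0.001]
[ -0.7 125.6   0.6]
```

Request:
jog_arm:
  plan:
    - [0,0,0,0,15,0,-1]
    - [0,0,0,0,30,0,-1]
    - [0,0,0,0,45,0,-1]
    - [0,0,0,0,60,0,-1]
    - [0,0,0,0,75,0,-1]
    - [0,0,0,0,90,0,-1]
    - [0,0,0,0,105,0,-1]
    - [0,0,0,0,113,0,-1]
    - [0,0,0,0,118,0,-1]
    - [0,0,0,0,118,0,-1]

```text
time: 32.75
ee_pos: [0.4508, -0.3228, 0.0316]
eef_rot: [0.684, 0.73, -0.004, -0.008]
ft_force: [-40.7, 5.4, 34.0]
width: 0.0006
grip_force: 22.7
```

```bash
cat > or.py <<'E'
from h import *
for n in('scene','side'):
    c=snap(n);q=cloud(c);i=c['image'].astype(int)
    m=(i[...,0]>i[...,2]*2)&(i[...,0]>1.4*i[...,1])&(q[...,2]>.025)&(q[...,2]<.06)&(q[...,0]<.55)&(q[...,1]<-.25)&(q[...,1]>-.4)
    if m.sum()>5: print('orange',m.sum(),q[m].min(0),q[m].max(0),cv2.minAreaRect(q[m][:,:2].astype(np.float32)*1000))
E
python3 or.py
```

```text
orange 112 [ 0.45890134 -0.33520347  0.02551021] [ 0.48073169 -0.30794161  0.05788072] ((470.39080810546875, -321.1921081542969), (20.767316818237305, 26.822383880615234), 6.20421838760376)
orange 57 [ 0.44050236 -0.33727582  0.02803243] [ 0.47792424 -0.30581151  0.0585381 ] ((457.9134521484375, -320.84039306640625), (37.026123046875, 29.69403648376465), 6.211419582366943)
```

The push stalled about 20 mm short. The gripper body, lying lengthwise, has met the empty hook tips, so I'll back off and turn it crosswise.

Request:
jog_arm:
  plan:
    - [0,0,0,0,-15,0,-1]
    - [0,0,0,0,-50,0,-1]
    - [0,0,0,0,-85,0,-1]
    - [0,0,0,0,-95,0,-1]
    - [0,0,0,0,-95,-40,-1]
    - [0,0,0,0,-95,-70,-1]
    - [0,0,0,0,-95,-70,-1]

```text
time: 33.55
ee_pos: [0.368, -0.3301, 0.1066]
eef_rot: [0.682, 0.731, 0.001, 0.004]
ft_force: [0.1, -0.4, -0.2]
width: 0.0006
grip_force: 0.0
```

```bash
python3 or.py
python3 - <<'E'
from h import *
s=status.read_state();print({k:np.round(s[k],3).tolist() for k in('time','joint_positions','ee_pos','ft_force')})
c=snap('scene');q=cloud(c);save(c,'pics/s5.png')
cv2.imwrite('pics/s5c.png',cv2.resize(c['image'][60:360,130:430,::-1],(600,600)))
from fit import tabpts
for p in [(.599,-.065),(.592,-.135),(.585,-.204)]:
    P=tabpts([(c['image'],q)],p)
    m=(c['image'][...,2].astype(int)>1.5*c['image'][...,0])&(q[...,2]>.16)&(q[...,2]<.215)&(np.hypot(q[...,0]-p[0],q[...,1]-p[1])<.032)
    print(m.sum(),q[m].mean(0).round(4))
def pose(yaw,tilt,off,p):  # off: target world
    M=R.from_quat(s['eef_rot']).as_matrix();y=np.radians(yaw)
    G0=np.c_[[-np.sin(y),np.cos(y),0],[np.cos(y),np.sin(y),0],[0,0,-1]]
    # tilt about axis perpendicular to travel: finger dir gains +travel
    tr=np.array([np.cos(np.radians(4)),np.sin(np.radians(4)),0]);ax=np.cross([0,0,-1],tr)
    G=R.from_rotvec(ax*np.radians(tilt)).as_matrix()@G0
    return R.from_matrix(M.T@G).as_rotvec().round(3),(M.T@(np.array(p)-s['ee_pos'])*1000).round(1)
for y in(94,-86): print(y,pose(y,20,0,(.385,-.3275,.1)))
E
```

```text
orange 105 [ 0.45864812 -0.33585151  0.02508236] [ 0.47993159 -0.30721343  0.05728431] ((469.2251892089844, -321.5703125), (21.267362594604492, 27.906068801879883), 4.243282318115234)
orange 76 [ 0.45644224 -0.33799999  0.02550577] [ 0.47537076 -0.30528053  0.05915835] ((465.86785888671875, -321.6354675292969), (18.903564453125, 32.66740417480469), 0.37270140647888184)
{'time': 33.65, 'joint_positions': [0.278, 0.145, 0.39, 1.97, -0.064, 1.037, 0.767], 'ee_pos': [0.366, -0.329, 0.103], 'ft_force': [0.249, 0.463, -0.498]}
138 [ 0.6002 -0.0587  0.1949]
130 [ 0.5926 -0.1319  0.1943]
114 [ 0.5871 -0.1959  0.1939]
94 (array([-0.273, -0.272, -1.554]), array([-0.2, 18.9,  3.1]))
-86 (array([-0.272,  0.273,  1.554]), array([-0.2, 18.9,  3.1]))
```

View pics/s5c.png

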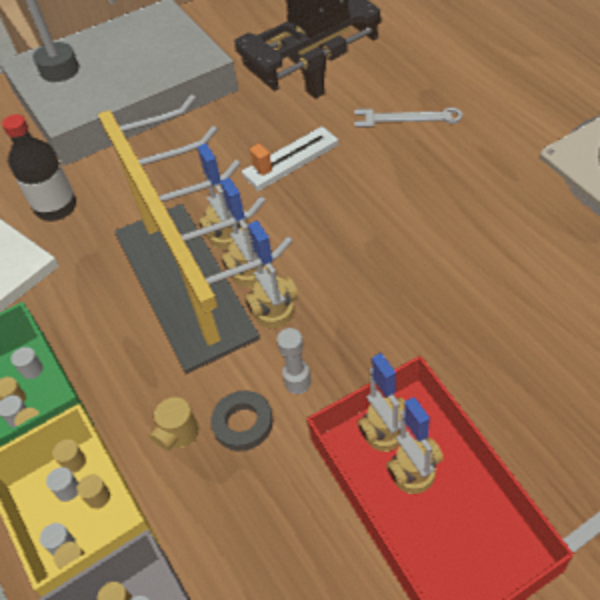

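The castings still hang. The grip at (260,158) is roughly 20 mm short of its stop. I'll turn the tool crosswise and tilt it back 20°.

Request:
jog_arm:
  plan:
    - [-0.025,-0.025,-0.141,0,0,-10,-1]
    - [-0.05,-0.05,-0.283,0,0,-20,-1]
    - [-0.074,-0.074,-0.424,0,0,-25,-1]
    - [-0.099,-0.099,-0.565,0,0,-25,-1]
    - [-0.124,-0.124,-0.706,0,0,-25,-1]
    - [-0.149,-0.149,-0.848,0,0,-25,-1]
    - [-0.174,-0.174,-0.989,0,0,-25,-1]
    - [-0.199,-0.199,-1.13,0,0,-25,-1]
    - [-0.223,-0.223,-1.271,0,0,-25,-1]
    - [-0.248,-0.248,-1.413,0,0,-25,-1]
    - [-0.273,-0.272,-1.554,0,0,-25,-1]
    - [-0.273,-0.272,-1.554,0,0,-25,-1]

```text
time: 34.9
ee_pos: [0.3636, -0.3309, 0.129]
eef_rot: [-0.01, 0.986, 0.003, 0.168]
ft_force: [0.9, -0.6, 0.7]
width: 0.0004
grip_force: 0.0
```

```bash
cat > sh.py <<'E'
from h import *; import sys
a=[float(v) for v in sys.argv[1:]];s=status.read_state();M=R.from_quat(s['eef_rot']).as_matrix()
print('fingers',M[:,2].round(3),'close',M[:,1].round(3),s['ee_pos'],np.round(s['joint_positions'],2))
for i in range(0,len(a),3): print((M.T@(np.array(a[i:i+3])-s['ee_pos'])*1000).round(1))
E
python3 sh.py .418 -.3255 .13 .418 -.3255 .034 .458 -.3227 .034 .475 -.3215 .034
```

```text
fingers [ 0.332  0.01  -0.943] close [-0.021  1.     0.003] [ 0.36363503 -0.33090014  0.12895246] [ 0.02 -0.09  0.79  2.15 -0.25  0.84  2.56]
[-51.7   4.2  17.1]
[-19.8   4.  107.7]
[-57.6   5.9 121. ]
[-73.7   6.7 126.6]
```

Joint 7 is near its limit at 2.56. I'll take the mirror grasp, half a turn about the tool's z axis.

Request:
jog_arm:
  plan:
    - [0,0,0.145,0,0,0,-1]
    - [0,0,0.29,0,0,0,-1]
    - [0,0,0.435,0,0,0,-1]
    - [0,0,0.58,0,0,0,-1]
    - [0,0,0.725,0,0,0,-1]
    - [0,0,0.87,0,0,0,-1]
    - [0,0,1.015,0,0,0,-1]
    - [0,0,1.16,0,0,0,-1]
    - [0,0,1.305,0,0,0,-1]
    - [0,0,1.45,0,0,0,-1]
    - [0,0,1.57,0,0,0,-1]
    - [0,0,1.57,0,0,0,-1]

```text
time: 36.1
ee_pos: [0.3647, -0.3296, 0.1289]
eef_rot: [0.69, 0.704, 0.122, 0.116]
ft_force: [-0.4, -0.0, -0.1]
width: 0.0006
grip_force: 0.0
```

Request:
jog_arm:
  plan:
    - [0,0,0.145,0,0,0,-1]
    - [0,0,0.29,0,0,0,-1]
    - [0,0,0.435,0,0,0,-1]
    - [0,0,0.58,0,0,0,-1]
    - [0,0,0.725,0,0,0,-1]
    - [0,0,0.87,0,0,0,-1]
    - [0,0,1.015,0,0,0,-1]
    - [0,0,1.16,0,0,0,-1]
    - [0,0,1.305,0,0,0,-1]
    - [0,0,1.45,0,0,0,-1]
    - [0,0,1.57,0,0,0,-1]
    - [0,0,1.57,0,0,0,-1]

```text
time: 37.3
ee_pos: [0.3648, -0.3298, 0.1293]
eef_rot: [0.986, 0.012, 0.169, -0.003]
ft_force: [0.0, 0.1, -0.3]
width: 0.0006
grip_force: 0.0
```

```bash
python3 sh.py .418 -.3255 .13 .418 -.3255 .034 .458 -.3227 .034 .475 -.3215 .034
```

```text
fingers [ 0.332  0.011 -0.943] close [ 0.025 -1.    -0.003] [ 0.36476337 -0.32979931  0.12932567] [ 0.23 -0.07  0.59  2.15 -0.29  0.84 -0.56]
[50.5 -3.  17.1]
[ 18.6  -2.7 107.6]
[ 56.4  -4.5 121. ]
[ 72.4  -5.3 126.6]
```

Request:
jog_arm:
  plan:
    - [0,0,0,30,-2,10,-1]
    - [0,0,0,50,-3,17,-1]
    - [0,0,0,40,-3,47,-1]
    - [0,0,0,29,-3,78,-1]
    - [0,0,0,19,-3,107,-1]
    - [0,0,0,19,-3,107,-1]
    - [0,0,0,19,-3,107,-1]

```text
time: 38.0
ee_pos: [0.4181, -0.3256, 0.0355]
eef_rot: [0.986, 0.013, 0.168, -0.003]
ft_force: [-0.1, -0.5, 0.1]
width: 0.0005
grip_force: 0.0
```

```bash
python3 sh.py .458 -.3227 .034 .47 -.3215 .034 .478 -.3215 .034
```

```text
fingers [ 0.332  0.011 -0.943] close [ 0.027 -1.    -0.002] [ 0.4181215  -0.32559268  0.03552499] [ 0.23  0.2   0.54  2.15 -0.58  0.65 -0.36]
[37.2 -1.8 14.7]
[48.5 -2.7 18.7]
[56.1 -2.5 21.4]
```

Request:
jog_arm:
  plan:
    - [0,0,0,10,-1,4,-1]
    - [0,0,0,20,-1,8,-1]
    - [0,0,0,30,-2,12,-1]
    - [0,0,0,37,-2,15,-1]
    - [0,0,0,43,-2,17,-1]
    - [0,0,0,43,-2,17,-1]

```text
time: 38.6
ee_pos: [0.4522, -0.3246, 0.0304]
eef_rot: [0.987, 0.008, 0.161, -0.006]
ft_force: [-73.0, 5.4, 45.1]
width: 0.0003
grip_force: 36.7
```

```bash
python3 or.py
```

```text
orange 118 [ 0.43817836 -0.33563585  0.02524789] [ 0.48101184 -0.30722634  0.05850375] ((459.48736572265625, -322.45465087890625), (41.83643341064453, 28.147357940673828), 4.23945426940918)
```

The grip didn't move under 73 N. The track is centred at x=0.419, so ±50 mm puts the stop at 0.469, exactly where the grip is. The first push had already reached the stop. I'll back off and check.

Request:
jog_arm:
  plan:
    - [0,0,0,-15,0,-6,-1]
    - [0,0,0,-35,0,-15,-1]
    - [0,0,0,-30,0,-50,-1]
    - [0,0,0,-30,0,-95,-1]
    - [0,0,0,-60,0,-135,-1]
    - [0,0,0,-80,0,-160,-1]
    - [0,0,0,-80,0,-160,-1]
    - [0,0,0,-80,0,-160,-1]

```text
time: 39.5
ee_pos: [0.3368, -0.3261, 0.1593]
eef_rot: [0.985, 0.012, 0.171, -0.003]
ft_force: [0.8, 0.2, -0.3]
width: 0.0004
grip_force: 0.0
```

```bash
python3 or.py; python3 bin.py
python3 - <<'E'
from h import *
a=snap('scene');b=snap('side');q=cloud(a)
m=(a['image'].min(-1)>130)&(q[...,2]>.006)&(q[...,2]<.022)&(np.abs(q[...,0]-.42)<.12)&(np.abs(q[...,1]+.325)<.05)
d=q[m]@[.9976,.0698,0];d2=q@np.array([.9976,.0698,0]);print('track ends',np.percentile(d,[.5,99.5]))
i=a['image'];m=(i.max(-1)<80)&(q[...,2]<.022)&(np.abs(q[...,0]-.42)<.07)&(np.abs(q[...,1]+.325)<.012);print('slot',m.sum(),np.percentile(d2[m],[1,99]) if m.sum() else 0)
p=np.hstack([cv2.resize(a['image'][90:290,190:390],(400,400),interpolation=cv2.INTER_CUBIC),cv2.resize(b['image'][120:280,230:430],(400,320))[[*range(320)]+[319]*80]])
cv2.imwrite('pics/fin.png',p[:,:,::-1]);print(status.read_state()['ee_pos'])
E
```

```text
orange 105 [ 0.45807836 -0.33789492  0.02504716] [ 0.48046119 -0.30702798  0.05646917] ((469.2764892578125, -322.74163818359375), (21.241220474243164, 31.0449275970459), 4.355611324310303)
orange 77 [ 0.45532564 -0.33767538  0.02589465] [ 0.47694697 -0.30627864  0.05549748] ((465.88427734375, -321.89093017578125), (20.322277069091797, 29.62179183959961), 9.105762481689453)
scene 934 [519.  234.7 331.  132.3  58.6]
side 324 [575.  213.4 270.7 152.2  86.2]
track ends [0.3220033  0.47014061]
slot 41 [0.33840065 0.42687816]
[ 0.33612184 -0.32543843  0.15726504]
```

View pics/fin.png

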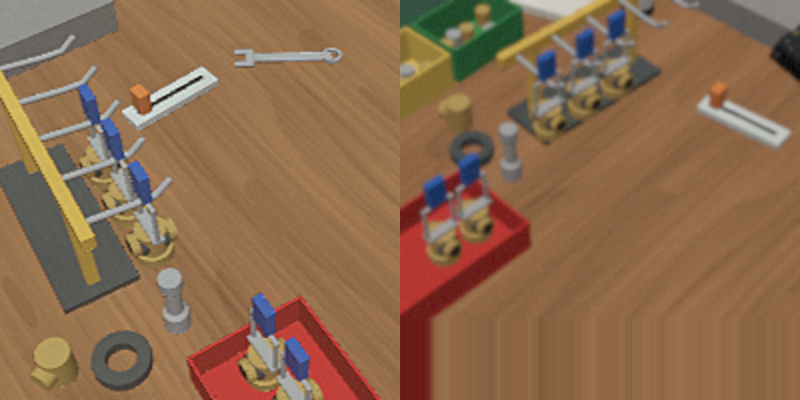

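The grip sits at the far end of its slot, with travel measured at about 0.10 m. The three castings hang still, the two in the bin stand upright, and the arm is clear.

```bash
python3 -c "
from bench import order
print(order.close_job())"
```

```text
the job is handed in; nothing more can be done
None
```

All five castings are sorted: three sound ones (about 500, 660 and 690 g) hang on separate hooks, and two porous ones (about 190 and 310 g) stand in the red bin. The lot slide measured at its far stop, and I handed the job in at about 40 s; the first push may have touched the empty hook tips (about 41 N at the wrist), and the hand-in returned no verdict.

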